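# Show a freeze-dried sample vial to the inspection camera beside its reference

### The arm

A 6-joint arm with a two-finger parallel gripper is mounted at the origin on a cart in front of the work surface, level with it; the furniture and walls round the work are solid. World frame = base frame: x ahead of the robot, y to its left, z up, the work surface at z = 0. Lengths are in mm, angles in rad, forces in N, time in s.
With the tool pointing down it reaches from about 275 to 750 mm from the base axis. Payload 10.2 kg.
Tool frame: the origin (TCP) lies at the very end of the fingers, on their centre line; the grasp point (between the pads) lies 19 mm behind it; z points along the fingers, y is the direction in which the jaws open and shut (so a half turn about z gives the same grasp; the last joint's range is limited). The gripper opens to 85 mm and grips with 20 to 120 N. Pads are 22 mm wide; open, the fingers measure 114 mm over their backs; the gripper's body (76 mm by 85 mm) begins 54 mm behind the grasp point. The pads swing forward as they close: fully open they stand 13 mm farther back than shut.
Start: joints at [1.018, 0.313, 1.498, -0, 1.331, -0.223], TCP at [170.036, 496.708, 192.994] pointing down, gripper open.
Joint ranges: [-2.94, 2.94], [-0.97, 2.17], [0.19, 2.56], [-1.23, 4.37], [0.02, 3.11], [-2.88, 2.88]. Speed limits (rad/s): [2.39, 2.39, 3.01, 3.14, 3.14, 3.14].

### API

Orientations are given as a unit quaternion [w, x, y, z].
In Python, from rig import * gives the robot as it stands. The module is installed in compiled form; this text tells all that it offers.
- The arm moves only by the shell command python3 -m crank 'ROWS' [FORCE]. ROWS is a JSON object of lists of equal length, an entry for each row: "dp": the shift along the world's x, y, z in cm, a list of three; "delta_rot": the turn, a rotation vector about the world's x, y, z in degrees, a list of three; "claw": the closure in counts, from 0 (fully open) to 255 (shut). A call has 1 to 10 rows; each row shifts and turns the commanded pose from where the row before left it; what a row does not reach is not made up. A row lasts 1/10 s, in which the tool goes at most 50 mm and 8.59 degrees, less where a joint would pass 70% of its speed; a pose out of reach is approached as far as the arm can. A call is refused whole if a number of a shift passes 5 or a number of a turn 8.59, either way. A call with a gripper value outside its range is refused whole. The fingers move at their own pace and stop on an object; FORCE is the grip in N (left out, the last holds). Time passes only in rows, so rows that do not move let the fingers close. It gives the time, the measured TCP pose, the force and the opening at its end, in the units of the state.
- sense(): the state, without advancing time (a new reading comes with each control period).
- capture(name): name is "scene" or "side" or "wrist"; returns (picture, depth): 400x640x3 uint8, red, green, blue; 400x640 float32, mm along the optical axis (not along the pixel's ray), 0 where there is no reading.
- camera_model(name): a dict with "fx", "fy", "cx", "cy" (pixels), "cam_to_world" (4x4, takes a point from camera to world coordinates); the wrist camera has in their place "T_tool_cam" (4x4, takes a point from camera to tool coordinates, whose origin is the TCP and whose axes are the flange's). Camera axes: x right, y up, looking along -z (the intrinsics and any distortion apply to the point x, -y, -z); pixel columns grow to the right and rows downward; lengths in mm; the calibration is good to about 2 mm. A picture is of the moment at which its call begins: read the wrist's pose just before it. camera_model takes no time and is no camera call.
- finish_job(): hands the job in, once; it reports no verdict.
Trained networks look in the newest picture that a camera, given by its name, has taken for a name from the list of things; names that differ only in an ending like _2 or _b are one class to them, and where a whole thing is asked for, a point or a joint stands for the part that bears it (a point fixed in the world has none). Each returns a list of dicts, best first, with "p" (0 to 1); they miss things now and then, are a little off and sometimes report something else, mostly with a low value. They report only what shows in the picture. A call takes as long as a camera call.
- boxes_of(camera, target): "centre" ([column, row] in pixels, amid what is visible of it).
- masks_of(camera, target): "region" (400x640 bool, what is visible of it) and "centre" ([column, row] in pixels, amid what is visible of it).
- pinpoint(camera, target): "centre" ([column, row] in pixels: a listed point, or the origin of a listed thing).
The state is a dict: "time_s": time; "joints": joint angles; "dq": joint speeds; "tau": joint torques, N m; "eef_pos": TCP position; "ee_rot": TCP orientation; "force": force on the tool from outside, world axes, zero at the start; "wrist_torque": the same for the moment, N m; "grip_width": opening from 0.0 (shut) to 1.0 (fully open).
Only numpy, scipy, OpenCV 4.12 (cv2) and the standard library are available. Lean on these libraries where they do the work, as an engineer would, in place of code of your own. Each camera call takes 0.05 s, during which the arm holds its last target.

### The job

The freeze-dried cake in the red-capped vial is to be compared with the reference, side by side, under the inspection camera: take the blue-capped reference vial out of the rack, lay it in the sloping V-rest of the camera stand with its base down on the stop and its cap up, and let go of it. Then take the red-capped sample vial out of the rack and hold it still in the air beside the reference, its middle straight above the red target mark on the stand's base plate, at the same height as the reference and leaning the same way, cap up. Finish while still holding it there for the camera, and leave the white-capped vial in the rack and the other things on the bench where they are.

Things in the scene. Friction and masses are not known exactly. Their poses are not given: they have to be found in the camera images.
- vial_1: blue-capped glass vial, the reference, upright in a well of the rack; body 21 mm in diameter from 0 to 41 mm, cap 18.4 mm in diameter from 40 to 50 mm, 14 g. Origin: centre of its underside; z along its axis to the cap
- vial_3: red-capped glass vial, the sample, same size (body 21 mm diameter, 50 mm tall with cap), upright in another well of the rack. Origin: centre of its underside; z along its axis to the cap
- vial_3_mid (a point): middle of the red-capped vial: on its axis, 25 mm above its underside
- vial_2: white-capped vial of the same size, in a third well of the rack; not to be disturbed
- rack: fixed white single-row vial rack, 196 (x) by 52 (y) mm. Four wells along its x axis, at x = -75, -25, 25, 75 mm; which vial is where varies, one is empty. Vials stand on its 5 mm base plate and pass through 23 mm holes in an upper plate with its top 28 mm above the bench; a vial's top is 55 mm above the bench, its upper 27 mm stand free. Origin: centre of underside; z up
- stand: fixed inspection stand: grey base plate 10 mm thick (x -60 to 215, y -90 to 90 mm), column at x = 185 mm, 317 mm tall. V-rest on a post on its +y side, red target mark on its -y side. Origin: on the bench, below the middle between the two vial places; z up, x from the robot's side to the column
- camera_head: fixed grey camera, 84 mm long, on the stand's column; origin: centre of its ring light and lens front (56 mm in diameter), 117 mm to the stand's +x, 192 mm above the bench. It looks along its -x: back to the robot's side, 30 degrees downward, at the middle between the two vial places
- v_rest: white 90-degree V trough, 24 mm wide, on the stand's post, leaning 30 degrees from vertical, its top towards the robot's side (-x of the stand). Origin: on the stop plate (4 mm) at its foot, where a seated vial's underside centre rests, 103 mm above the bench; z: axis of a seated vial, foot to cap; x: square to it, out of the open trough, up towards the camera; y: the stand's y
- seat_mid (a point): middle of a vial seated in the V-rest: 25 mm up its axis, 125 mm above the bench. Under the vial's lower side the trough runs 29 mm up from the stop, then a tongue 18 mm wide (narrower than the vial) to 38 mm: fingers have both sides of the vial free from 29 mm up. A vial is laid in along the V-rest's -x and slid down -z to the stop; its weight keeps it there
- hold_point (a point): point in the air where the middle of the held sample belongs: straight above the target mark, 125 mm above the bench, 90 mm to the stand's -y from the middle of the seated reference
- target_mark (a point): centre of the red ring and cross (40 mm wide) printed on the stand's base plate, 10 mm above the bench
- dropper_amber: amber dropper bottle with black bulb, 33 mm in diameter, 94 mm tall, on the bench; not to be disturbed. Origin: centre of its underside
- timer: white bench timer lying on its back, 62 by 62 by 18 mm; not to be disturbed. Origin: centre of its underside
- pen: marker pen lying on the bench, 14 by 131 by 15 mm, left of the rack; not to be disturbed. Origin: centre of its underside

How it is judged:
By the outcome, as a careful person would: the job done as asked, in the order asked, and still so for the second after the job is handed in, while the arm keeps its last pose, push and grip.
It also fails if it takes over 58 s, if anything falls off the work surface, if the arm or the gripper's body presses on something with over 40 N, if the wrist force passes 120 N, or if a joint passes its speed limit or range.

## Working session

There is one attempt and no reset: what is moved stays moved. The work goes in short steps, Python scripts to look and compute and a shell command to move; the robot and the scene stay as the last step left them, time stands still between calls to the robot, and variables do not carry over. Pictures are saved under pics/ and viewed, and the job is handed in when it is done.

```bash
mkdir -p pics; python3 - <<'E'
from rig import *
import cv2
s=sense();print(s)
for n in ["scene","side","wrist"]:
    p,d=capture(n);cv2.imwrite(f"pics/{n}0.png",p[:,:,::-1]);m=camera_model(n);print(n,m)
E
ls
```

```text
{'time_s': 0.0, 'joints': array([ 1.01757830e+00,  3.13483169e-01,  1.49844278e+00, -1.48300005e-05,
        1.33099036e+00, -2.23400338e-01]), 'dq': array([-0.00159351, -0.00143908,  0.00085614, -0.0014048 ,  0.00030939,
       -0.00212468]), 'tau': array([-6.82512073e-04, -4.12273264e+01, -2.59740329e+01, -2.56935182e-04,
        4.09498578e-03, -3.26303984e-05]), 'eef_pos': array([169.88285671, 496.430711  , 192.41598917]), 'ee_rot': array([-2.43918641e-04,  1.64160632e-01,  9.86433398e-01, -6.15282368e-04]), 'force': array([-0.79731019, -0.15840639,  0.01225072]), 'wrist_torque': array([ 0.01486984, -0.04934224,  0.0264774 ]), 'grip_width': 1.0043001284049893}
scene {'fx': 508.49993823410625, 'fy': 508.49993823410625, 'cx': 315.56243462576975, 'cy': 196.10798059579466, 'cam_to_world': array([[-5.97603148e-01,  3.53345250e-01, -7.19734403e-01,
        -6.15195630e+02],
       [-8.01652874e-01, -2.80038806e-01,  5.28139127e-01,
         9.47871527e+02],
       [-1.49381112e-02,  8.92594758e-01,  4.50612307e-01,
         8.60265912e+02],
       [ 0.00000000e+00,  0.00000000e+00,  0.
[... 278 characters left out ...]
 6.58659649e-01, -7.47904329e-01,
        -8.46523917e+02],
       [-1.65128516e-02,  7.49456239e-01,  6.61847922e-01,
         9.66992222e+02],
       [ 0.00000000e+00,  0.00000000e+00,  0.00000000e+00,
         1.00000000e+00]])}
wrist {'fx': 358.4032787509236, 'fy': 358.4032787509236, 'cx': 323.3298663295111, 'cy': 194.78896169348533, 'T_tool_cam': array([[-4.28110145e-05,  9.54905284e-01,  2.96910588e-01,
         7.46413980e+01],
       [ 9.99999982e-01,  9.64796230e-05, -1.66103501e-04,
        -1.23268507e+00],
       [-1.87258932e-04,  2.96910575e-01, -9.54905270e-01,
        -1.81168935e+02],
       [ 0.00000000e+00,  0.00000000e+00,  0.00000000e+00,
         1.00000000e+00]])}
pics
```

View pics/scene0.png

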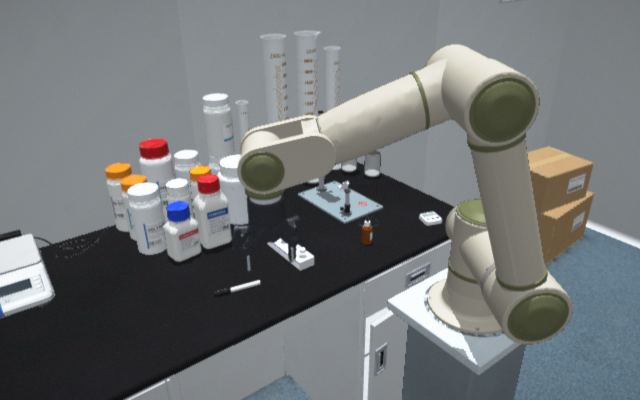

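View pics/side0.png

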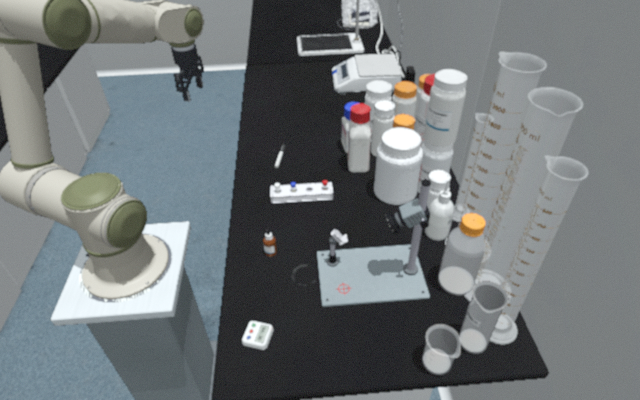

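View pics/wrist0.png

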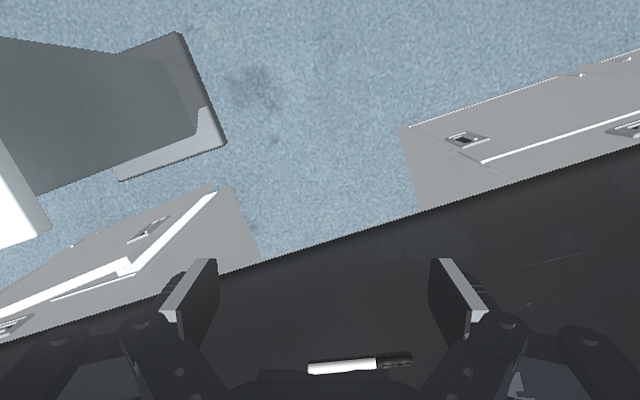

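The side view shows the rack at about (302,192). Its wells hold white (277), blue (293), an empty one (309) and red (325). The V-rest is at (338,240), the mark at (343,288), the camera head at (410,213), the dropper at (269,243), the timer at (257,335) and the pen at (280,156). The wrist camera sees only the pen and the bench edge.

```bash
cat > h.py <<'E'
from rig import *
import numpy as np, cv2
def ray(cam,px,M=None):
    m=camera_model(cam)
    T=m["cam_to_world"] if M is None else M
    d=np.array([(px[0]-m["cx"])/m["fx"],-(px[1]-m["cy"])/m["fy"],-1.0])
    return T[:3,3],T[:3,:3]@d
def onplane(cam,px,z,M=None):
    o,d=ray(cam,px,M); return o+d*(z-o[2])/d[2]
def proj(cam,P,M=None):
    m=camera_model(cam);T=m["cam_to_world"] if M is None else M
    q=np.linalg.inv(T)@np.append(P,1)
    return np.array([m["cx"]+m["fx"]*q[0]/-q[2], m["cy"]-m["fy"]*q[1]/-q[2]])
def cloud(cam,depth,M=None):
    m=camera_model(cam);T=m["cam_to_world"] if M is None else M
    v,u=np.mgrid[0:400,0:640]
    P=np.stack([(u-m["cx"])/m["fx"]*depth,-(v-m["cy"])/m["fy"]*depth,-depth],-1)
    return P@T[:3,:3].T+T[:3,3]
def Rq(q):
    from scipy.spatial.transform import Rotation as R
    return R.from_quat([q[1],q[2],q[3],q[0]]).as_matrix()
def wristM():
    s=sense();T=np.eye(4);T[:3,:3]=Rq(s["ee_rot"]);T[:3,3]=s["eef_pos"]
    return T@camera_model("wrist")["T_tool_cam"]
E
python3 - <<'E'
from h import *
np.set_printoptions(precision=1,suppress=True)
def tri(a,b):
    o1,d1=ray("scene",a);o2,d2=ray("side",b)
    A=np.stack([d1,-d2],1);t=np.linalg.lstsq(A,o2-o1,rcond=None)[0]
    p,q=o1+t[0]*d1,o2+t[1]*d2
    return (p+q)/2,np.linalg.norm(p-q)
for t,z in [("vial_1",None),("vial_3",None),("vial_2",None),("rack",0),("stand",0),("camera_head",192),("v_rest",103),("seat_mid",125),("hold_point",125),("target_mark",10),("dropper_amber",0),("timer",0),("pen",0)]:
    r={}
    for c in ["side","scene"]:
        l=pinpoint(c,t); r[c]=l
        print(t,c,[(np.array(i["centre"]),round(i["p"],2), onplane(c,i["centre"],5 if z is None else z)) for i in l[:2]])
    if r["side"] and r["scene"]: print("   tri",tri(r["scene"][0]["centre"],r["side"][0]["centre"]))
print(sense()["time_s"])
E
```

```text
vial_1 side [(array([278.6, 196.4]), 0.64, array([424.5, 238.8,   5. ])), (array([280.5, 157.6]), 0.58, array([433.5, 445.1,   5. ]))]
vial_1 scene [(array([302.7, 262.6]), 0.62, array([423.7, 237. ,   5. ]))]
   tri (array([424. , 237.5,   5.5]), np.float64(1.4745296664463245))
vial_3 side [(array([278.6, 196.4]), 0.64, array([424.5, 238.8,   5. ])), (array([280.5, 157.6]), 0.58, array([433.5, 445.1,   5. ]))]
vial_3 scene [(array([302.7, 262.6]), 0.62, array([423.7, 237. ,   5. ]))]
   tri (array([424. , 237.5,   5.5]), np.float64(1.4745296664463245))
vial_2 side [(array([278.6, 196.4]), 0.64, array([424.5, 238.8,   5. ])), (array([280.5, 157.6]), 0.58, array([433.5, 445.1,   5. ]))]
vial_2 scene [(array([302.7, 262.6]), 0.62, array([423.7, 237. ,   5. ]))]
   tri (array([424. , 237.5,   5.5]), np.float64(1.4745296664463245))
rack side [(array([299.2, 199.7]), 0.93, array([489.5, 221.9,  -0. ]))]
rack scene [(array([287.3, 253.2]), 0.95, array([500.5, 240.7,   0. ]))]
   tri (array([495.4, 236.2,  -5. ]), np.float64(16.604853389710144))
stand side [(array([341. , 276.5]), 0.66, arr
[... 1216 characters left out ...]
]), 0.58, array([410.6,   1.9,   0. ]))]
dropper_amber scene [(array([341. , 182.7]), 0.57, array([ 790.7, -209.6,    0. ]))]
   tri (array([473.8, -37.4, 126.8]), np.float64(155.23263852433024))
timer side [(array([255.4, 338.1]), 0.79, array([ 363.6, -257.5,    0. ])), (array([338.8, 231.4]), 0.21, array([599.8,  71. ,   0. ]))]
timer scene [(array([432.6, 222.1]), 0.67, array([ 356. , -254.4,    0. ]))]
   tri (array([ 361.4, -257.4,   -2.5]), np.float64(4.6507793621425035))
pen side [(array([283.8, 155.4]), 0.46, array([445.2, 463.7,   0. ]))]
pen scene [(array([237.2, 290.4]), 0.74, array([430.7, 453.6,   0. ]))]
   tri (array([440.4, 454.6,   0.2]), np.float64(14.373112982299764))
1.45
```

```bash
python3 - <<'E'
from h import *
np.set_printoptions(precision=1,suppress=True)
p,d=capture("side");C=cloud("side",d)
def rect(P,n):
    r=cv2.minAreaRect(P[:,:2].astype(np.float32));print(n,r, len(P)); print(cv2.boxPoints(r))
sel=(C[...,0]>420)&(C[...,0]<900)&(C[...,1]>-300)&(C[...,1]<120)&(np.abs(C[...,2]-10)<3.5)&(d>0)
n,l,st,_=cv2.connectedComponentsWithStats(sel.astype(np.uint8))
k=1+np.argmax(st[1:,4]);rect(C[l==k],"stand top")
print("z bench",np.median(C[200:240,240:300][...,2]))
sel=(C[...,0]>370)&(C[...,0]<650)&(C[...,1]>150)&(C[...,1]<300)&(np.abs(C[...,2]-28)<4)&(d>0)
n,l,st,_=cv2.connectedComponentsWithStats(sel.astype(np.uint8))
k=1+np.argmax(st[1:,4]);rect(C[l==k],"rack top")
# caps
hsv=cv2.cvtColor(p,cv2.COLOR_RGB2HSV)
top=(C[...,2]>44)&(C[...,2]<62)&(C[...,0]>370)&(C[...,0]<620)&(C[...,1]>150)&(C[...,1]<300)
n,l,st,ce=cv2.connectedComponentsWithStats(top.astype(np.uint8))
for i in range(1,n):
    if st[i,4]>4: print(ce[i],st[i,4],C[l==i].mean(0),p[l==i].mean(0))
im=p[170:320,230:450];cv2.imwrite("pics/side_z.png",cv2.resize(im,None,fx=3.6,fy=3.6,interpolation=cv2.INTER_CUBIC)[:,:,::-1])
E
```

```text
stand top ((664.3419189453125, -98.681884765625), (274.46978759765625, 184.4888153076172), 0.1834375113248825) 4847
[[ 526.8   -6.9]
 [ 527.4 -191.4]
 [ 801.9 -190.5]
 [ 801.3   -6. ]]
z bench -0.16557480990195472
rack top ((496.5445251464844, 236.78890991210938), (62.28323745727539, 196.5334014892578), 87.94363403320312) 546
[[397.2 209.2]
 [593.6 202.1]
 [595.9 264.4]
 [399.5 271.4]]
[324.1 183.1] 27 [571.2 234.7  51.4] [187.4 109.1 113.1]
[292.5 185.2] 27 [471.6 235.2  51. ] [120.9 136.3 196.9]
[276.4 186.2] 28 [421.4 235.6  51.1] [213.8 218.5 220.5]
```

View pics/side_z.png

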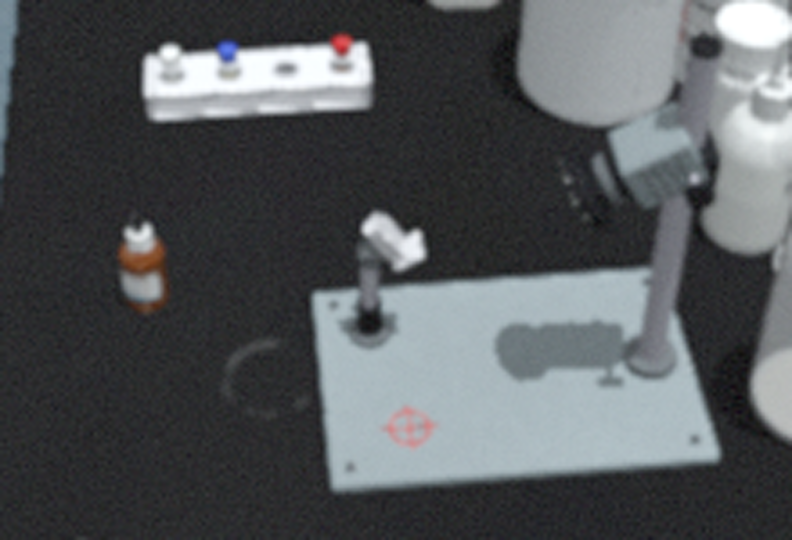

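```bash
python3 -m crank '{"dp":[[2.5,-2,0],[3.5,-2.8,0],[3.5,-2.8,0],[3.5,-2.8,-0.5],[3.5,-2.8,-0.5],[3.5,-2.8,-0.5],[3.5,-2.8,-0.5],[3.5,-2.8,-0.5],[3,-2.4,0],[2.2,-2,0]],"delta_rot":[[0,0,1.9],[0,0,1.9],[0,0,1.9],[0,0,1.9],[0,0,1.9],[0,0,1.9],[0,0,1.9],[0,0,1.9],[0,0,1.9],[0,0,1.8]],"claw":[0,0,0,0,0,0,0,0,0,0]}' && python3 -m crank '{"dp":[[0,0,0],[0,0,0]],"delta_rot":[[0,0,0],[0,0,0]],"claw":[0,0]}'
cat > look.py <<'E'
from h import *
import sys
np.set_printoptions(precision=2,suppress=True)
M=wristM();s=sense();p,d=capture("wrist")
cv2.imwrite(f"pics/{sys.argv[1]}.png",p[:,:,::-1]);np.savez("last.npz",p=p,d=d,M=M)
print(s["time_s"],s["eef_pos"],s["ee_rot"],s["joints"])
E
python3 look.py w1
```

```text
time_s: 2.5
eef_pos: [493.6, 235.0, 167.7]
ee_rot: [-0.0, -0.0, 1.0, -0.0]
force: [-0.0, 0.3, -0.2]
grip_width: 0.998
time_s: 2.7
eef_pos: [491.9, 236.6, 167.8]
ee_rot: [-0.0, 0.001, 1.0, 0.0]
force: [-0.3, 0.1, 0.7]
grip_width: 1.002
2.7 [491.9  236.61 167.78] [-0.  0.  1.  0.] [ 0.23  0.38  1.47  0.    1.29 -1.34]
```

View pics/w1.png

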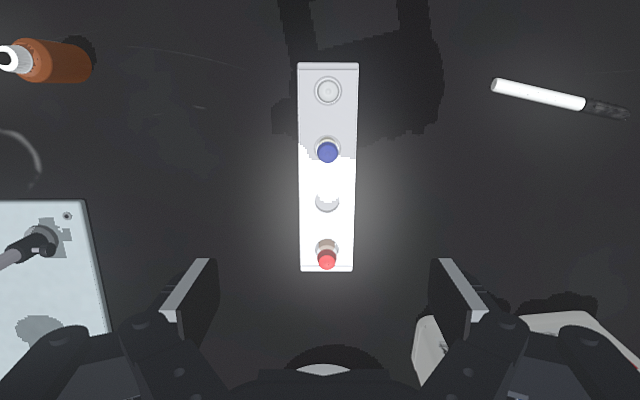

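Wrist view (up is towards the robot): the caps are white (328,91), blue (327,152) and red (326,260), with the empty well at (327,203). The dropper is top left, the pen top right and the stand left.

```bash
python3 - <<'E'
from h import *
np.set_printoptions(precision=2,suppress=True)
z=np.load("last.npz");p,d,M=z["p"],z["d"],z["M"]
C=cloud("wrist",d,M)
for n,(u,v) in dict(white=(328,91),blue=(327,152),red=(326,260)).items():
    box=np.zeros((400,640),bool);box[v-20:v+20,u-20:u+20]=1
    m=box&(C[...,2]>48)&(d>0)
    P=C[m];Q=P[P[:,2]>np.median(P[:,2])-2.5]
    (cx,cy),r=cv2.minEnclosingCircle(Q[:,:2].astype(np.float32))
    print(n,len(Q),Q.mean(0),(cx,cy,r))
m=(np.abs(C[...,2]-28)<4)&(C[...,0]>370)&(C[...,0]<620)&(C[...,1]>150)&(C[...,1]<300)
print(cv2.minAreaRect(C[m][:,:2].astype(np.float32)),np.median(C[m][:,2]))
b=(np.abs(C[...,2]-10)<4)&(C[...,1]<60)&(C[...,0]>500);print(cv2.boundingRect((C[b][:,:2]).astype(np.float32)))
print("bench z",np.median(C[150:200,420:440,2]))
E
```

```text
white 321 [422.44 238.65  55.19] (422.6713562011719, 238.54156494140625, 8.075459480285645)
blue 283 [472.07 238.24  55.19] (472.4000244140625, 238.32989501953125, 8.0071439743042)
red 217 [571.58 237.73  55.38] (572.0142822265625, 237.629638671875, 7.906578063964844)
((497.3937072753906, 238.1868896484375), (52.12599182128906, 195.765380859375), 89.67073822021484) 28.3485923921084
(527, -147, 223, 141)
bench z 0.3171066753046148
```

```bash
python3 -m crank '{"dp":[[-1,0.1,-1],[-0.97,0.07,-2],[0,0,-2.5],[0,0,-2.5],[0,0,-2.0],[0,0,-1.5],[0,0,-1],[0,0,-0.58],[0,0,0],[0,0,0]],"delta_rot":[[0,0,0],[0,0,0],[0,0,0],[0,0,0],[0,0,0],[0,0,0],[0,0,0],[0,0,0],[0,0,0],[0,0,0]],"claw":[0,0,0,0,0,0,0,0,0,0]}' 25; python3 look.py w2
```

```text
time_s: 3.75
eef_pos: [472.6, 238.7, 37.8]
ee_rot: [0.0, -0.0, 1.0, 0.0]
force: [-0.0, 0.0, -0.2]
grip_width: 1.004
3.75 [472.57 238.71  37.83] [ 0. -0.  1.  0.] [ 0.25  0.5   1.67  0.    0.97 -1.32]
```

View pics/w2.png

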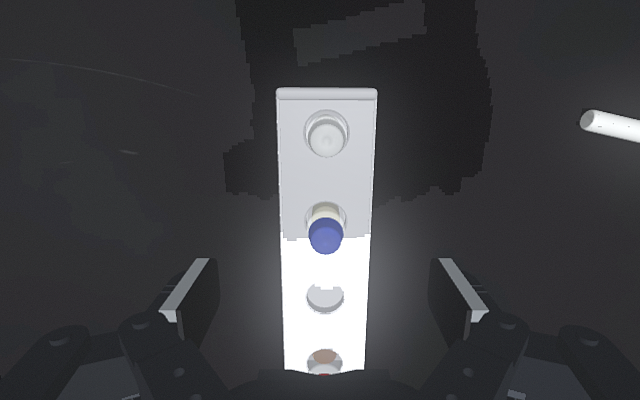

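The blue cap at (326,235) is centred between the pads. I'll lower the last 3 mm and close.

```bash
python3 -m crank '{"dp":[[0,0,-0.28],[0,0,0],[0,0,0],[0,0,0],[0,0,0],[0,0,0],[0,0,0],[0,0,0],[0,0,0],[0,0,0]],"delta_rot":[[0,0,0],[0,0,0],[0,0,0],[0,0,0],[0,0,0],[0,0,0],[0,0,0],[0,0,0],[0,0,0],[0,0,0]],"claw":[0,100,255,255,255,255,255,255,255,255]}' 25; python3 look.py w3;python3 -c "
from h import *
print(sense()['force'],sense()['grip_width'])"
```

```text
time_s: 4.8
eef_pos: [472.3, 238.4, 34.4]
ee_rot: [-0.0, -0.0, 1.0, -0.0]
force: [-0.6, -0.4, 0.5]
grip_width: 0.002
4.8 [472.33 238.41  34.41] [-0. -0.  1. -0.] [ 0.25  0.5   1.67 -0.    0.97 -1.33]
[0.94964951 0.27537275 0.14229365] -0.004876658275796104
```

View pics/w3.png

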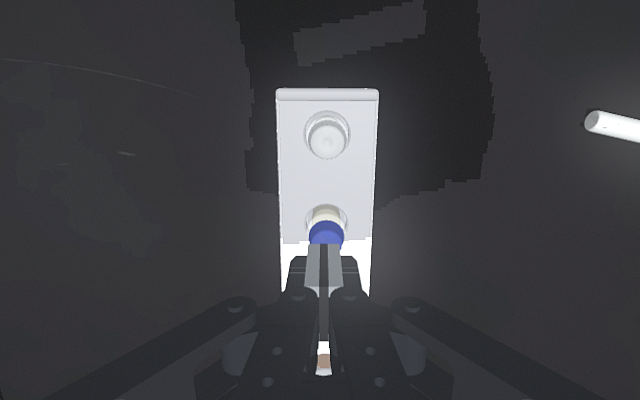

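The gripper shut completely without the vial: in the picture the closed fingers end at row ~245, just behind and below the cap. I'll use the depth to see where the fingers really are relative to the TCP.

```bash
python3 - <<'E'
from h import *
np.set_printoptions(precision=1,suppress=True)
z=np.load("last.npz");p,d,M=z["p"],z["d"],z["M"]
T=camera_model("wrist")["T_tool_cam"];C=cloud("wrist",d,T);W=cloud("wrist",d,M)
for v in range(205,390,8): print(v,C[v,323],C[v,312],W[v,323], d[v,312])
cv2.imwrite("pics/w3z.png",cv2.resize(p[180:390,220:430],None,fx=2.8,fy=2.8,interpolation=cv2.INTER_CUBIC)[:,:,::-1])
p,d=capture("side");cv2.imwrite("pics/s3z.png",cv2.resize(p[140:220,250:360],None,fx=7,fy=7,interpolation=cv2.INTER_CUBIC)[:,:,::-1])
E
```

```text
205 [10.2 -1.7  8.4] [10.7 -7.8  6.7] [462.2 236.8  26. ] 198.49774
213 [10.4 -1.6 -5.2] [ 6.6 -7.7  5.1] [461.9 236.8  39.6] 198.15852
221 [  9.2  -1.6 -13.6] [ 6.3 -7.4 -6.1] [463.1 236.8  48. ] 187.64734
229 [  7.5  -1.6 -19.7] [  5.   -7.2 -13.9] [464.9 236.8  54.1] 180.54796
237 [  4.   -1.6 -21.5] [  3.7  -7.  -20.8] [468.3 236.8  55.9] 174.30478
245 [ 10.2  -1.6 -43.6] [ 10.   -6.2 -43.2] [462.1 236.8  78. ] 151.03851
253 [ 10.8  -1.6 -52.3] [ 10.6  -6.  -51.8] [461.5 236.8  86.7] 142.70447
261 [ 10.7  -1.6 -58.7] [ 11.1  -5.7 -59.4] [461.6 236.8  93.1] 135.25264
269 [ 10.4  -1.6 -64.3] [ 10.2  -5.6 -63.9] [461.9 236.8  98.7] 131.2463
277 [ 10.7  -1.6 -70.5] [ 10.5  -5.4 -70.1] [461.6 236.9 104.9] 125.25071
285 [ 10.2  -1.6 -74.9] [ 10.3  -5.3 -75.1] [462.1 236.9 109.3] 120.55029
293 [  7.4  -1.6 -75.3] [ 11.5  -5.  -81.8] [464.9 236.9 109.7] 113.78398
301 [  4.7  -1.6 -76. ] [ 12.   -4.9 -86.8] [467.6 236.9 110.4] 108.80082
309 [  1.9  -1.6 -76.5] [ 11.4  -4.8 -90.1] [470.4 236.9 110.9] 105.91174
317 [ -1.7  -1.6 -75.9] [  75.1   -1.4 -181.2] [474.  236.9 110.3] 0.0
325 [ -4.9  -1.6 -76. ] [ 10.6  -4.6 -96.3] [477.2 236.9 110.4] 100.17557
333 [ -8.5  -1.6 -75.6] [  8.2  -4.6 -96.6] [480.8 236.9 110. ] 100.58873
341 [-78.3  -1.7   5.2] [ -1.6  -5.  -88.1] [550.7 236.7  29.2] 111.66887
349 [-84.8  -1.7   5.7] [ -5.1  -5.  -87.4] [557.1 236.7  28.7] 113.32658
357 [-89.6  -1.7   4.2] [ -7.1  -5.  -88.7] [562.  236.7  30.2] 112.68547
365 [-89.7  -1.7  -2.5] [ -8.2  -4.9 -90.9] [562.  236.7  36.9] 110.91607
373 [-91.6  -1.7  -6.8] [   9.2   -4.1 -112.3] [563.9 236.7  41.2] 85.34741
381 [  10.2   -1.5 -115.7] [  10.2   -4.  -115.7] [462.1 236.9 150.1] 81.75986
389 [  10.9   -1.5 -118.6] [  10.3   -3.9 -118. ] [461.5 236.9 153. ] 79.547226
```

View pics/w3z.png

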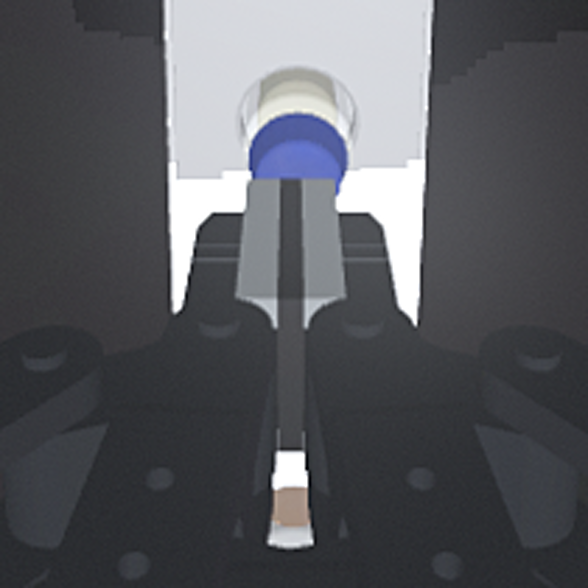

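View pics/s3z.png

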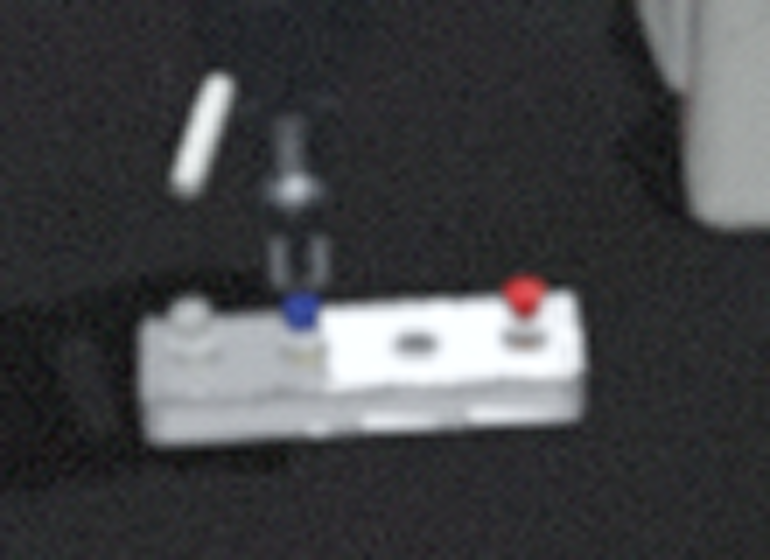

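```bash
python3 - <<'E'
from h import *
np.set_printoptions(precision=1,suppress=True)
for z in (34,55,76,84): 
    q=proj("side",[472.3,238.4,z]); print(z,q,(q-[250,140])*7)
z=np.load("last.npz");d=z["d"];T=camera_model("wrist")["T_tool_cam"];C=cloud("wrist",d,T)
m=(d>0)&(C[...,2]>-60)&(C[...,2]<-24)&(np.abs(C[...,1])<40)&(C[...,0]>-12)&(C[...,0]<30)
print(C[m].max(0),C[m].min(0))
# side depth
p,dd=capture("side");S=cloud("side",dd)
m=(np.abs(S[...,0]-472)<40)&(np.abs(S[...,1]-238)<60)&(S[...,2]>60)&(S[...,2]<200)&(dd>0)
print(m.sum(),S[m].min(0)); 
for lo in range(60,130,8):
    k=m&(S[...,2]>=lo)&(S[...,2]<lo+8); print(lo,k.sum(),S[k].mean(0) if k.any() else "")
E
```

```text
34 [293.  188.6] [300.9 340.5]
55 [292.6 183.6] [298.2 305. ]
76 [292.2 178.4] [295.3 268.9]
84 [292.  176.4] [294.3 254.9]
[ 11.3  12.2 -42.4] [  5.6 -15.  -59.9]
267 [453.1 178.1  73.8]
60 0 
68 2 [473.  232.   74.8]
76 11 [473.  229.   79.8]
84 12 [471.3 227.4  87.8]
92 17 [472.9 227.   96. ]
100 6 [471.9 224.8 103.3]
108 0 
116 6 [469.4 207.9 121. ]
124 5 [468.9 203.2 126.9]
```

Both cameras agree that the real fingertips end about 41 mm short of the reported TCP: they are at z≈75 while the TCP reads 34. The lateral position is right. From here I'll work with my own measured tip, TCP −41 mm along the tool. So I reopen, go 4 cm lower and close.

```bash
python3 -m crank '{"dp":[[0,0,0],[0,0,0],[0,0,0],[0,0,0],[0,0,-0.8],[0,0,-0.8],[0,0,-0.6],[0,0,-0.3],[0,0,0],[0,0,0]],"delta_rot":[[0,0,0],[0,0,0],[0,0,0],[0,0,0],[0,0,0],[0,0,0],[0,0,0],[0,0,0],[0,0,0],[0,0,0]],"claw":[60,60,60,60,60,60,60,60,60,60]}' 25; python3 look.py w4;python3 - <<'E'
from h import *
np.set_printoptions(precision=1,suppress=True)
print(sense()['force'],sense()['grip_width'])
z=np.load("last.npz");d=z["d"];T=camera_model("wrist")["T_tool_cam"];C=cloud("wrist",d,T)
m=(d>0)&(C[...,2]>-80)&(C[...,2]<-30)&(np.abs(C[...,1])<55)&(np.abs(C[...,1])>18)&(C[...,0]>-12)&(C[...,0]<30)
print(C[m].max(0),C[m].min(0))
E
```

```text
time_s: 5.95
eef_pos: [472.4, 238.4, 9.5]
ee_rot: [0.0, -0.0, 1.0, -0.0]
force: [-0.2, 0.5, 0.4]
grip_width: 0.765
5.95 [472.43 238.44   9.46] [ 0. -0.  1. -0.] [ 0.25  0.54  1.69 -0.    0.91 -1.33]
[-0.5 -0.3 -0.1] 0.7616813317729252
[ 11.7  45.2 -44.4] [-12.  -47.7 -80. ]
```

View pics/w4.png

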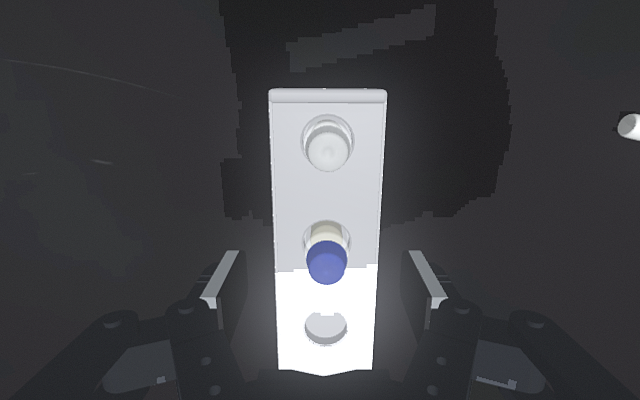

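The blue cap at (326,262) is centred between the pads at (225,280) and (425,280). I'll go down another 15 mm and close.

```bash
python3 -m crank '{"dp":[[0,0,-0.7],[0,0,-0.5],[0,0,-0.3],[0,0,0],[0,0,0],[0,0,0],[0,0,0],[0,0,0],[0,0,0],[0,0,0]],"delta_rot":[[0,0,0],[0,0,0],[0,0,0],[0,0,0],[0,0,0],[0,0,0],[0,0,0],[0,0,0],[0,0,0],[0,0,0]],"claw":[60,60,60,60,255,255,255,255,255,255]}' 25; python3 look.py w5;python3 -c "
from h import *
print(sense()['force'],sense()['grip_width'])"
```

```text
time_s: 7.0
eef_pos: [472.5, 238.5, -5.4]
ee_rot: [0.0, -0.0, 1.0, 0.0]
force: [0.6, -0.1, 2.4]
grip_width: 0.232
7.0 [472.47 238.45  -5.44] [ 0. -0.  1.  0.] [ 0.25  0.57  1.7  -0.    0.88 -1.33]
[-0.29200825 -0.56718492  2.58060392] 0.2300252426029462
```

View pics/w5.png

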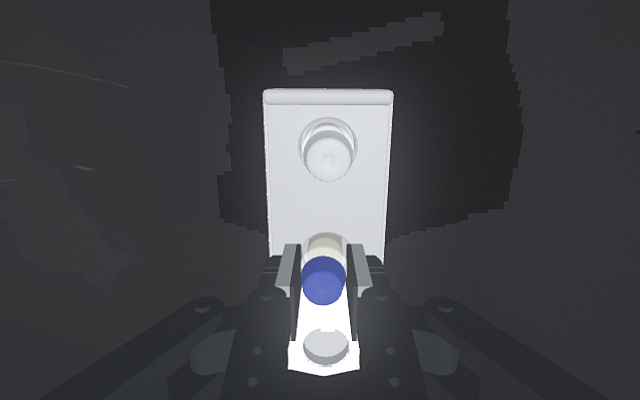

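```bash
python3 -m crank '{"dp":[[0,0,0.5],[0,0,1],[0,0,1.5],[0,0,2],[0,0,2],[0,0,2],[0,0,2],[0,0,1.5],[0,0,0.5],[0,0,0]],"delta_rot":[[0,0,0],[0,0,0],[0,0,0],[0,0,0],[0,0,0],[0,0,0],[0,0,0],[0,0,0],[0,0,0],[0,0,0]],"claw":[255,255,255,255,255,255,255,255,255,255]}' 25; python3 look.py w6;python3 - <<'E'
from h import *
np.set_printoptions(precision=1,suppress=True)
print(sense()['force'],sense()['grip_width'])
z=np.load("last.npz");p,d=z["p"],z["d"];T=camera_model("wrist")["T_tool_cam"];C=cloud("wrist",d,T)
# blue cap points in tool frame
hsv=cv2.cvtColor(p,cv2.COLOR_RGB2HSV);m=(hsv[...,0]>105)&(hsv[...,0]<130)&(hsv[...,1]>90)&(d>0)&(np.abs(C[...,1])<20)
Q=C[m];print(len(Q),Q.min(0),Q.max(0),"cap top z",np.percentile(Q[:,2],3))
t=Q[Q[:,2]<np.percentile(Q[:,2],3)+3];print("top centre",(t.min(0)+t.max(0))/2)
f=(d>0)&(C[...,2]>-75)&(C[...,2]<-20)&(np.abs(C[...,1])>10)&(np.abs(C[...,1])<26)&(C[...,0]<13)&(C[...,0]>8)
print("fingers",C[f].max(0),C[f].min(0))
for cl in (285,290,295,300,345,350,355,360,365):
    k=f[:,cl]; print(cl,C[:,cl][k][:,2].max() if k.any() else None, C[:,cl][k][:,1].mean() if k.any() else None)
p,d=capture("side");cv2.imwrite("pics/s6z.png",cv2.resize(p[100:220,240:360],None,fx=5,fy=5,interpolation=cv2.INTER_CUBIC)[:,:,::-1])
E
```

```text
time_s: 8.05
eef_pos: [472.5, 238.5, 125.1]
ee_rot: [0.001, -0.0, 1.0, 0.0]
force: [-0.7, -0.1, 0.5]
grip_width: 0.225
8.05 [472.52 238.46 125.09] [ 0. -0.  1.  0.] [ 0.25  0.38  1.58 -0.    1.17 -1.33]
[-0.9  1.1  0.1] 0.2333292590543755
1702 [ -7.5 -11.2 -63.5] [  9.7   7.3 -42.9] cap top z -62.08946453397157
top centre [  0.6  -1.8 -61.3]
fingers [ 11.6  15.2 -41.3] [  8.  -17.9 -75. ]
285 -42.24175275319695 -15.87041950570278
290 -41.46695481371589 -14.002742078960821
295 -42.79427125408921 -12.0984371533807
300 -41.863563293320965 -11.240175920475602
345 None None
350 None None
355 -43.03718283604371 10.89225746919078
360 -41.94616128508403 12.384777321855829
365 -51.74050201892808 13.743984148678585
```

View pics/w6.png

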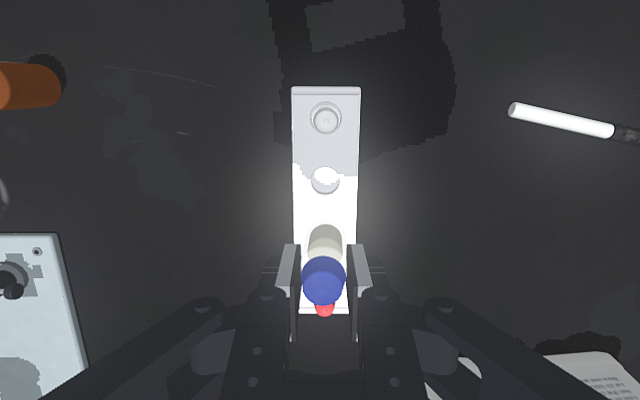

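View pics/s6z.png

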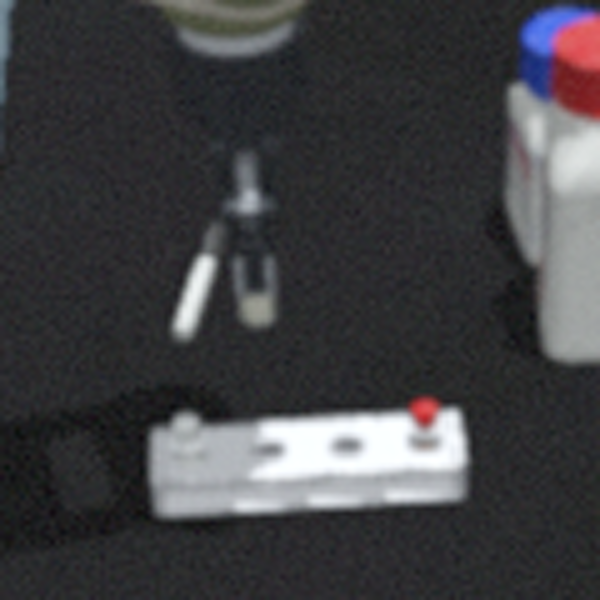

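The vial is held. Its cap top is at tool z ≈ −61.3, so its underside is 11 mm behind the TCP and the tips sit at about 30.5 mm up the vial. Next I carry it near the stand, tilt 30° and measure the V-rest with the wrist camera.

```bash
python3 -m crank '{"dp":[[0,-1.5,1.5],[0.5,-3,1.5],[1,-4,1.5],[1,-4,1],[1,-4.5,0.5],[1,-4.5,0.5],[1,-4.5,0],[1,-4,0],[1,-3.5,0],[1,-2.3,0]],"delta_rot":[[0,0,0],[0,-2,0],[0,-4,0],[0,-4,0],[0,-4,0],[0,-4,0],[0,-4,0],[0,-4,0],[0,-4,0],[0,0,0]],"claw":[255,255,255,255,255,255,255,255,255,255]}' 25;  python3 -m crank '{"dp":[[0,0,0],[0,0,0]],"delta_rot":[[0,0,0],[0,0,0]],"claw":[255,255]}'; python3 look.py w7
```

```text
time_s: 9.15
eef_pos: [555.9, -122.5, 189.1]
ee_rot: [0.259, 0.001, 0.966, -0.001]
force: [-0.0, -0.2, -0.5]
grip_width: 0.232
time_s: 9.35
eef_pos: [556.8, -120.1, 189.4]
ee_rot: [0.259, 0.0, 0.966, -0.0]
force: [0.5, 0.2, 0.3]
grip_width: 0.23
9.35 [ 556.85 -120.14  189.44] [ 0.26  0.    0.97 -0.  ] [-0.56  0.14  1.84  0.4   0.75 -2.37]
```

View pics/w7.png

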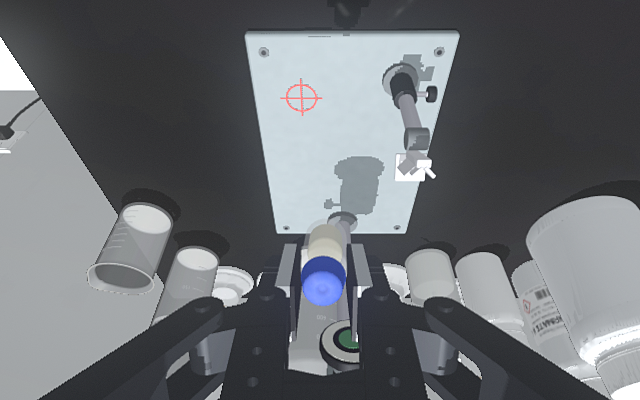

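The wrist view shows the mark at (301,97), the V-rest at (412,165) and the vial still held at (325,265). I'll measure the mark, plate and V-rest.

```bash
python3 - <<'E'
from h import *
np.set_printoptions(precision=1,suppress=True)
z=np.load("last.npz");p,d,M=z["p"],z["d"],z["M"];W=cloud("wrist",d,M)
print("mark",onplane("wrist",(301.5,97.5),10,M),W[95:101,299:304].reshape(-1,3).mean(0))
hsv=cv2.cvtColor(p,cv2.COLOR_RGB2HSV);r=((hsv[...,0]<8)|(hsv[...,0]>172))&(hsv[...,1]>70);r[:, :270]=0;r[:,340:]=0;r[140:]=0;r[:70]=0
v,u=np.nonzero(r);print("mark px",u.min(),u.max(),v.min(),v.max(),onplane("wrist",((u.min()+u.max())/2,(v.min()+v.max())/2),10,M))
b=(np.abs(W[...,2]-10)<3)&(d>0);b[260:]=0
n,l,st,_=cv2.connectedComponentsWithStats(b.astype(np.uint8));k=1+np.argmax(st[1:,4])
R=cv2.minAreaRect(W[l==k][:,:2].astype(np.float32));print("plate",R);print(cv2.boxPoints(R))
vr=(W[...,2]>85)&(W[...,2]<150)&(W[...,1]>-90)&(W[...,1]<-10)&(W[...,0]>540)&(W[...,0]<640)&(d>0)
Q=W[vr];print("vrest",len(Q),Q.min(0),Q.max(0))
for lo in range(96,148,5):
    k=Q[(Q[:,2]>=lo)&(Q[:,2]<lo+5)]
    if len(k): print(lo,len(k),k.min(0),k.max(0))
for t in ("v_rest","seat_mid","hold_point","target_mark"):
    for i in pinpoint("wrist",t)[:2]: print(t,i, onplane("wrist",i["centre"],{"v_rest":103,"target_mark":10}.get(t,125),M))
c=cv2.resize(p[110:200,370:460],None,fx=6,fy=6,interpolation=cv2.INTER_CUBIC);cv2.imwrite("pics/w7z.png",c[:,:,::-1])
E
```

```text
mark [ 588.5 -142.4   10. ] [ 581.9 -142.1   20.6]
mark px 280 322 79 115 [ 588.  -142.9   10. ]
plate ((664.1271362304688, -98.00765991210938), (273.8029479980469, 180.07254028320312), 0.02266872674226761)
[[ 527.2   -8. ]
 [ 527.3 -188.1]
 [ 801.1 -188. ]
 [ 801.    -7.9]]
vrest 1649 [558.8 -65.4  85.1] [604.9 -40.8 132.3]
96 248 [558.9 -65.3  96. ] [600.7 -43.3 101. ]
101 610 [558.8 -65.4 101. ] [604.9 -40.8 106. ]
106 120 [562.7 -64.3 106. ] [603.3 -45.9 110.9]
111 65 [569.8 -64.5 111. ] [587.5 -45.9 116. ]
116 81 [566.4 -64.5 116. ] [585.8 -44.2 121. ]
121 138 [563.8 -64.2 121.1] [581.8 -41.7 126. ]
126 174 [563.3 -61.2 126. ] [579.5 -43.  131. ]
131 23 [570.3 -60.8 131.1] [574.5 -45.5 132.3]
v_rest {'centre': [407.4, 173.6], 'p': 0.89} [599.2 -54.8 103. ]
seat_mid {'centre': [416.6, 184.3], 'p': 0.85} [588.9 -53.4 125. ]
hold_point {'centre': [293.6, 186.4], 'p': 0.97} [ 591.1 -143.5  125. ]
target_mark {'centre': [302.0, 96.7], 'p': 0.75} [ 587.7 -141.9   10. ]
```

View pics/w7z.png

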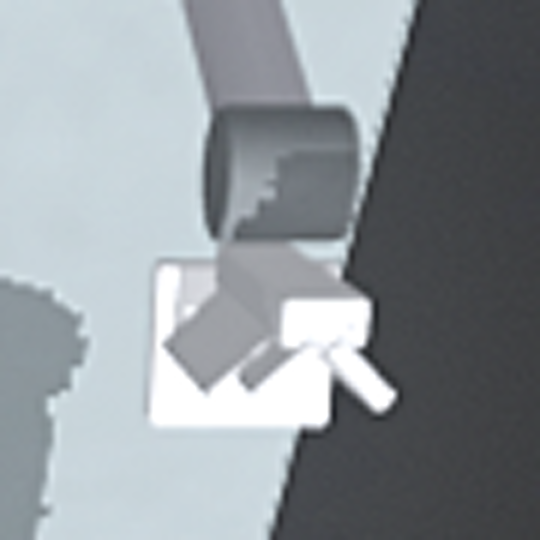

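```bash
python3 -m crank '{"dp":[[0.8,2,0],[1.6,2.5,0],[1.5,1.6,-1],[0,0.7,-1.5],[0,0.07,-1.5],[0,0,-0.9],[0,0,0],[0,0,0]],"delta_rot":[[0,0,0],[0,0,0],[0,0,0],[0,0,0],[0,0,0],[0,0,0],[0,0,0],[0,0,0]],"claw":[255,255,255,255,255,255,255,255]}' 25;  python3 look.py w8; python3 - <<'E'
from h import *
np.set_printoptions(precision=1,suppress=True)
z=np.load("last.npz");p,d,M=z["p"],z["d"],z["M"];W=cloud("wrist",d,M)
vr=(W[...,2]>85)&(W[...,2]<150)&(W[...,1]>-90)&(W[...,1]<-10)&(W[...,0]>540)&(W[...,0]<640)&(d>0)
Q=W[vr];print(len(Q),Q.min(0),Q.max(0))
c=cv2.resize(p[130:330,230:430],None,fx=3,fy=3,interpolation=cv2.INTER_CUBIC);cv2.imwrite("pics/w8z.png",c[:,:,::-1])
E
```

```text
time_s: 10.4
eef_pos: [596.6, -51.0, 141.0]
ee_rot: [0.259, -0.0, 0.966, -0.0]
force: [-0.4, -0.2, -0.0]
grip_width: 0.234
10.4 [596.57 -51.03 141.01] [ 0.26 -0.    0.97 -0.  ] [-0.37  0.26  1.83  0.34  0.58 -2.18]
2463 [558.9 -65.1  85. ] [604.3 -41.1 149.9]
```

View pics/w8z.png

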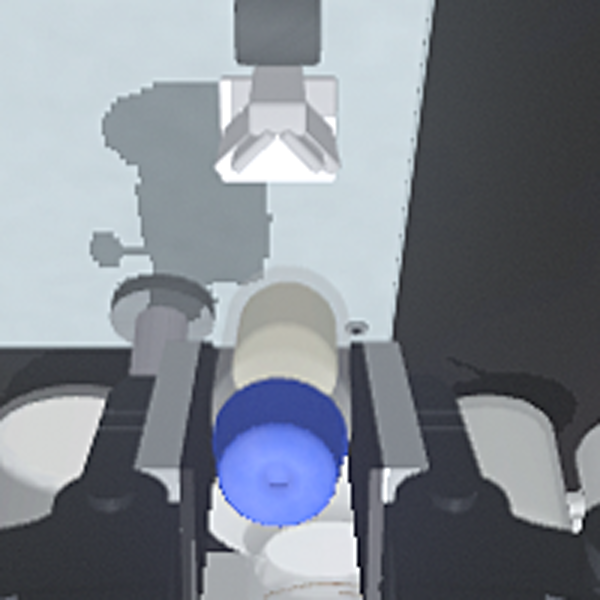

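The V apex (zoom column 278) lines up with the vial's axis (zoom column ~281). I'll descend along the trough axis and then lay the vial in.

```bash
python3 -m crank '{"dp":[[0.6,-0.04,-1],[0.65,0,-1.2],[0.6,0,-1.05],[0.1,0,-0.3],[0,0,0],[-0.4,0,-0.23],[-0.45,0,-0.26],[-0.36,0,-0.21],[0,0,0],[0,0,0]],"delta_rot":[[0,0,0],[0,0,0],[0,0,0],[0,0,0],[0,0,0],[0,0,0],[0,0,0],[0,0,0],[0,0,0],[0,0,0]],"claw":[255,255,255,255,255,255,255,255,255,255]}' 25;  python3 look.py w9; python3 - <<'E'
from h import *
np.set_printoptions(precision=1,suppress=True)
print(sense()["force"],sense()["wrist_torque"])
z=np.load("last.npz");p,d,M=z["p"],z["d"],z["M"]
c=cv2.resize(p[130:330,230:430],None,fx=3,fy=3,interpolation=cv2.INTER_CUBIC);cv2.imwrite("pics/w9z.png",c[:,:,::-1])
p,d=capture("side");cv2.imwrite("pics/s9z.png",cv2.resize(p[170:310,270:430],None,fx=4,fy=4,interpolation=cv2.INTER_CUBIC)[:,:,::-1])
E
```

```text
time_s: 11.45
eef_pos: [604.0, -51.7, 98.4]
ee_rot: [0.259, 0.0, 0.966, -0.0]
force: [1.0, -1.8, 1.7]
grip_width: 0.233
11.45 [603.97 -51.67  98.4 ] [ 0.26  0.    0.97 -0.  ] [-0.37  0.34  1.86  0.39  0.49 -2.25]
[ 1.1 -2.1  1. ] [-0.4 -0.  -0.2]
```

View pics/w9z.png

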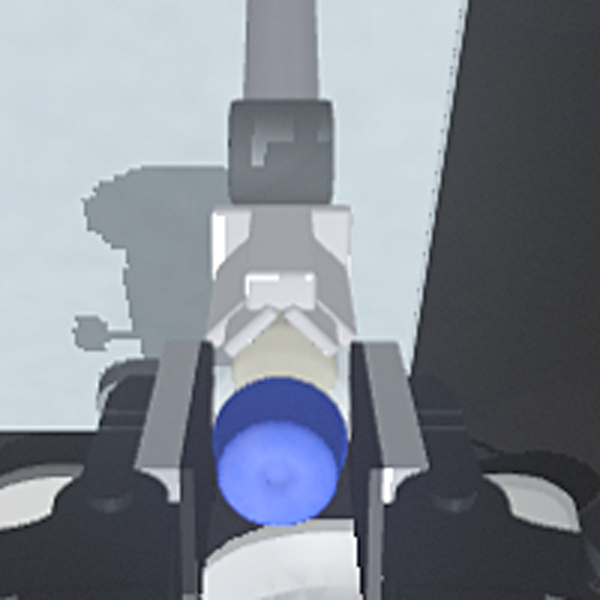

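View pics/s9z.png

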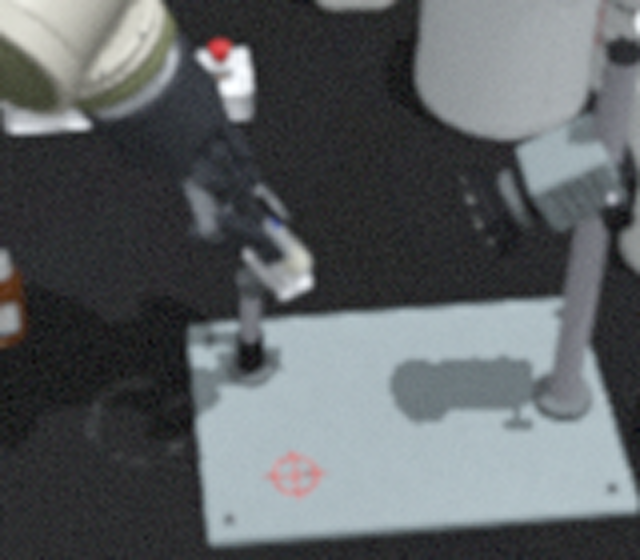

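A light 2 N contact in −y, so the trough's centre is slightly further to −y. I'll nudge that way and slide down towards the stop.

```bash
python3 -m crank '{"dp":[[0,-0.07,0],[0.06,0,-0.1],[0.06,0,-0.1],[0.06,0,-0.1],[0,0,0]],"delta_rot":[[0,0,0],[0,0,0],[0,0,0],[0,0,0],[0,0,0]],"claw":[255,255,255,255,255]}' 25; python3 -m crank '{"dp":[[0.05,0,-0.09],[0,0,0]],"delta_rot":[[0,0,0],[0,0,0]],"claw":[255,255]}'; python3 -c "
from h import *
print(sense()['force'],sense()['wrist_torque'],sense()['eef_pos'])"
```

```text
time_s: 12.05
eef_pos: [605.6, -52.0, 95.0]
ee_rot: [0.259, -0.0, 0.966, -0.0]
force: [-1.1, -1.3, 4.9]
grip_width: 0.233
time_s: 12.25
eef_pos: [606.1, -52.0, 94.7]
ee_rot: [0.259, -0.0, 0.966, -0.0]
force: [-8.0, -0.6, 10.9]
grip_width: 0.233
[-7.97863796 -0.56444452 10.88042592] [-0.19792717  0.43376387 -0.12458699] [606.11618551 -51.97169103  94.67556829]
```

The vial is on the stop: the force is 13 N along the trough axis. I'll ease off a little, open and look.

```bash
python3 -m crank '{"dp":[[-0.04,0,0.07],[0,0,0],[0,0,0],[0,0,0],[0,0,0],[0,0,0],[0,0,0],[0,0,0]],"delta_rot":[[0,0,0],[0,0,0],[0,0,0],[0,0,0],[0,0,0],[0,0,0],[0,0,0],[0,0,0]],"claw":[255,255,190,170,150,120,100,60]}' 25; python3 look.py w10; python3 - <<'E'
from h import *
np.set_printoptions(precision=1,suppress=True)
print(sense()["force"],sense()["grip_width"])
z=np.load("last.npz");p,d,M=z["p"],z["d"],z["M"]
c=cv2.resize(p[130:330,230:430],None,fx=3,fy=3,interpolation=cv2.INTER_CUBIC);cv2.imwrite("pics/w10z.png",c[:,:,::-1])
E
```

```text
time_s: 13.05
eef_pos: [605.6, -51.9, 94.6]
ee_rot: [0.259, -0.0, 0.966, 0.0]
force: [0.4, 0.4, 0.8]
grip_width: 0.757
13.05 [605.55 -51.9   94.56] [ 0.26 -0.    0.97  0.  ] [-0.37  0.35  1.85  0.4   0.48 -2.25]
[-1.1  0.2  0.8] 0.7684878910938311
```

View pics/w10z.png

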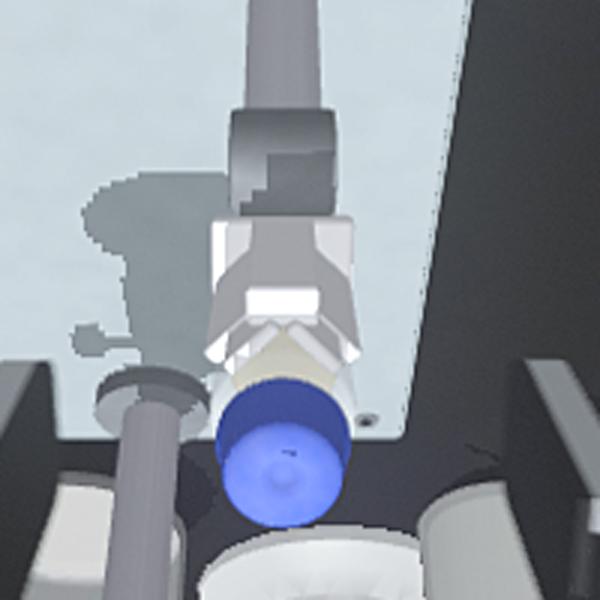

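The reference sits in the trough and the fingers are clear, at zoom columns 40 and 560. I'll measure it, and check how close the tall jar stands to the red vial before retreating.

```bash
python3 - <<'E'
from h import *
np.set_printoptions(precision=1,suppress=True)
z=np.load("last.npz");p,d,M=z["p"],z["d"],z["M"];W=cloud("wrist",d,M)
hsv=cv2.cvtColor(p,cv2.COLOR_RGB2HSV);m=(hsv[...,0]>105)&(hsv[...,0]<130)&(hsv[...,1]>60)&(d>0);m[:, :290]=0;m[:,360:]=0;m[:240]=0;m[320:]=0
Q=W[m];zv=np.array([-.5,0,.866]);xv=np.array([.866,0,.5]);O=np.array([599.8,-53.1,103])
L=np.stack([(Q-O)@xv,Q[:,1]-O[1],(Q-O)@zv],1)
t=L[L[:,2]>np.percentile(L[:,2],97)-2.5]
print("cap in v_rest frame: x,y,z",(t.min(0)+t.max(0))/2,t.min(0),t.max(0))
p,d=capture("side");S=cloud("side",d)
m=(d>0)&(S[...,0]>560)&(S[...,0]<760)&(S[...,1]>120)&(S[...,1]<360)&(S[...,2]>60)&(S[...,2]<320)
n,l,st,ce=cv2.connectedComponentsWithStats(m.astype(np.uint8))
for i in range(1,n):
    if st[i,4]>15: Q=S[l==i];print(st[i],Q.min(0),Q.max(0))
E
```

```text
cap in v_rest frame: x,y,z [ 0.2 -0.  50.7] [-8.2 -7.7 49. ] [ 8.5  7.7 52.4]
[349 112  22  47 799] [662.5 331.4  60.3] [730.7 359.9 226.6]
[375 132  16  58 623] [730.4 170.5  60.7] [760.  276.9 209.4]
```

The cap centre in the V-rest frame is (0.2, 0.0, 50.7), against an ideal of (0, 0, 50), so it is seated. The jar is at x≥730, which is clear. I'll retreat along the vial axis.

```bash
python3 -m crank '{"dp":[[-0.3,0,0.52],[-0.8,0,1.39],[-1.2,0,2.08],[-1.2,0,2.08],[-1.2,0,2.08],[-1,1,1.73],[0,3,1],[1,4,0],[1,4.5,0],[1,4.5,0]],"delta_rot":[[0,0,0],[0,0,0],[0,0,0],[0,0,0],[0,0,0],[0,0,0],[0,2,0],[0,5,0],[0,5,0],[0,5,0]],"claw":[60,60,60,60,60,60,60,60,60,60]}' 25 &&  python3 -m crank '{"dp":[[0.5,4.5,-1],[0,4,-1.5],[0,2.5,-2.5],[0,1.1,-2.5],[0,0,-1.5],[0,0,0],[0,0,0]],"delta_rot":[[0,5,0],[0,5,0],[0,3,0],[0,0,0],[0,0,0],[0,0,0],[0,0,0]],"claw":[60,60,60,60,60,60,60]}'; python3 look.py w11
```

```text
time_s: 14.15
eef_pos: [578.6, 119.5, 204.7]
ee_rot: [0.112, 0.0, 0.994, -0.001]
force: [0.6, -0.9, -0.1]
grip_width: 0.766
time_s: 14.85
eef_pos: [583.9, 238.8, 114.5]
ee_rot: [0.0, 0.0, 1.0, 0.0]
force: [-0.3, 0.1, 0.3]
grip_width: 0.762
14.85 [583.87 238.83 114.46] [0. 0. 1. 0.] [ 0.2   0.61  1.26 -0.    1.27 -1.37]
```

View pics/w11.png

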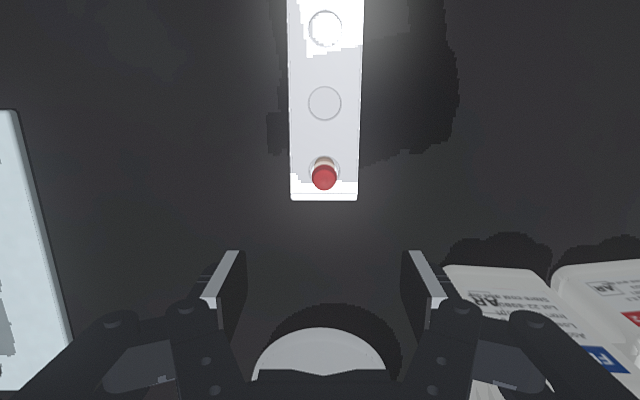

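The red cap is at (324,176), and the white vial is out of view above. I'll recheck its position.

```bash
python3 - <<'E'
from h import *
np.set_printoptions(precision=2,suppress=True)
z=np.load("last.npz");p,d,M=z["p"],z["d"],z["M"];C=cloud("wrist",d,M)
box=np.zeros((400,640),bool);box[150:200,300:350]=1
P=C[box&(C[...,2]>48)&(d>0)];Q=P[P[:,2]>np.median(P[:,2])-2.5];print(cv2.minEnclosingCircle(Q[:,:2].astype(np.float32)),Q[:,2].mean())
E
```

```text
((572.0487670898438, 237.78404235839844), 7.998858451843262) 55.240594573162525
```

```bash
python3 -m crank '{"dp":[[-0.6,0.04,-1],[-0.57,0,-2],[0,0,-2.5],[0,0,-2.5],[0,0,-1.5],[0,0,-1.2],[0,0,-0.8],[0,0,-0.5],[0,0,0],[0,0,0]],"delta_rot":[[0,0,0],[0,0,0],[0,0,0],[0,0,0],[0,0,0],[0,0,0],[0,0,0],[0,0,0],[0,0,0],[0,0,0]],"claw":[60,60,60,60,60,60,60,60,60,60]}' 25 && python3 -m crank '{"dp":[[0,0,0],[0,0,0],[0,0,0],[0,0,0],[0,0,0],[0,0,0]],"delta_rot":[[0,0,0],[0,0,0],[0,0,0],[0,0,0],[0,0,0],[0,0,0]],"claw":[255,255,255,255,255,255]}' 25; python3 look.py w12
```

```text
time_s: 15.9
eef_pos: [572.4, 239.5, -5.9]
ee_rot: [0.001, -0.0, 1.0, 0.0]
force: [0.3, -0.1, -0.2]
grip_width: 0.766
time_s: 16.5
eef_pos: [572.1, 239.4, -6.2]
ee_rot: [0.0, -0.0, 1.0, 0.0]
force: [-0.2, -0.2, 3.4]
grip_width: 0.232
16.5 [572.14 239.42  -6.19] [ 0. -0.  1.  0.] [ 0.21  0.73  1.4  -0.    1.02 -1.36]
```

View pics/w12.png

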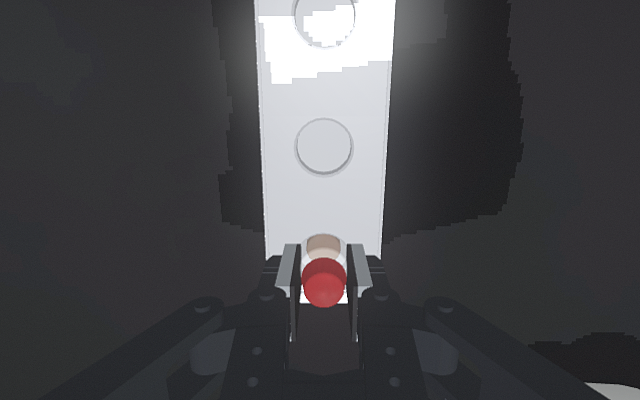

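The red vial is gripped (width 0.232, as with the blue). Now I lift, carry and tilt it.

```bash
python3 -m crank '{"dp":[[0,0,0.5],[0,0,1],[0,0,1.5],[0,0,2.5],[0,0,3],[0,0,3],[-0.3,-1,3],[-0.3,-2,3],[-0.3,-3,1.5],[-0.3,-4,0.5]],"delta_rot":[[0,0,0],[0,0,0],[0,0,0],[0,0,0],[0,0,0],[0,0,0],[0,0,0],[0,0,0],[0,-2,0],[0,-3,0]],"claw":[255,255,255,255,255,255,255,255,255,255]}' 25 && python3 -m crank '{"dp":[[0,-4,0],[0,-4,0],[0,-4,0],[0,-4,0],[0,-4,0],[0,-4,0],[0,-3,0],[0,-1.13,0],[0,0,0],[0,0,0]],"delta_rot":[[0,-4,0],[0,-4,0],[0,-4,0],[0,-4,0],[0,-4,0],[0,-3,0],[0,-2,0],[0,0,0],[0,0,0],[0,0,0]],"claw":[255,255,255,255,255,255,255,255,255,255]}'; python3 look.py w13
```

```text
time_s: 17.55
eef_pos: [560.8, 139.1, 191.7]
ee_rot: [0.047, -0.001, 0.999, 0.0]
force: [1.2, 0.2, 0.0]
grip_width: 0.232
time_s: 18.55
eef_pos: [560.2, -140.9, 189.0]
ee_rot: [0.259, -0.0, 0.966, 0.0]
force: [-0.1, -0.5, -0.1]
grip_width: 0.227
18.55 [ 560.16 -140.94  189.05] [ 0.26 -0.    0.97  0.  ] [-0.6   0.16  1.81  0.42  0.77 -2.41]
```

View pics/w13.png

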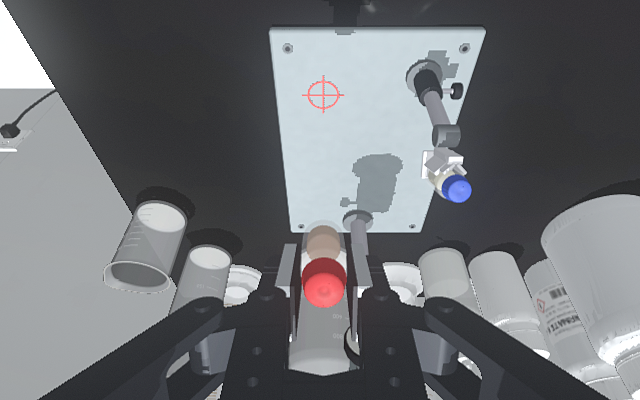

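The mark (323,95) and the held vial (324,280) line up in column. The reference is at (455,185). I'll descend to the hold pose.

```bash
python3 -m crank '{"dp":[[0.6,-0.05,-1.3],[0.9,0,-1.8],[0.9,0,-1.8],[0.9,0,-1.8],[0.7,0,-1.5],[0.4,0,-0.9],[0.17,0,-0.43],[0,0,0],[0,0,0],[0,0,0]],"delta_rot":[[0,0,0],[0,0,0],[0,0,0],[0,0,0],[0,0,0],[0,0,0],[0,0,0],[0,0,0],[0,0,0],[0,0,0]],"claw":[255,255,255,255,255,255,255,255,255,255]}' 25; python3 look.py w14; python3 - <<'E'
from h import *
np.set_printoptions(precision=1,suppress=True)
z=np.load("last.npz");p,d,M=z["p"],z["d"],z["M"];W=cloud("wrist",d,M)
hsv=cv2.cvtColor(p,cv2.COLOR_RGB2HSV);h=hsv[...,0]
zv=np.array([-.5,0,.866]);xv=np.array([.866,0,.5]);H=np.array([587.4,-143,125])
for n,mm,O in (("red",(h<8)|(h>172),H),("blue",(h>105)&(h<130),H+[0,90,0])):
    L=W-O;L=np.stack([L@xv,L[...,1],L@zv],-1)
    m=mm&(hsv[...,1]>60)&(d>0)&(np.abs(L[...,0])<25)&(np.abs(L[...,1])<20)&(L[...,2]>8)&(L[...,2]<40)
    Q=L[m];t=Q[Q[:,2]>np.percentile(Q[:,2],97)-2.5]
    print(n,len(Q),"cap top centre rel. mid (ideal 0,0,25):",(t.min(0)+t.max(0))/2,t.min(0),t.max(0))
p,d=capture("side");cv2.imwrite("pics/s14z.png",cv2.resize(p[150:310,250:430],None,fx=4,fy=3.7,interpolation=cv2.INTER_CUBIC)[:,:,::-1])
p,d=capture("scene");cv2.imwrite("pics/c14z.png",cv2.resize(p[120:280,240:440],None,fx=4,fy=3.7,interpolation=cv2.INTER_CUBIC)[:,:,::-1])
E
```

```text
time_s: 19.6
eef_pos: [605.8, -142.5, 94.0]
ee_rot: [0.259, -0.0, 0.966, -0.0]
force: [-0.6, 0.6, 0.6]
grip_width: 0.233
19.6 [ 605.81 -142.52   94.04] [ 0.26 -0.    0.97 -0.  ] [-0.55  0.38  1.8   0.51  0.56 -2.5 ]
red 1799 cap top centre rel. mid (ideal 0,0,25): [ 0.4 -0.8 25.8] [-7.5 -8.7 24. ] [ 8.3  7.  27.7]
blue 2104 cap top centre rel. mid (ideal 0,0,25): [ 0.2 -0.5 25.3] [-7.9 -8.6 23.6] [ 8.4  7.6 26.9]
```

View pics/w14.png

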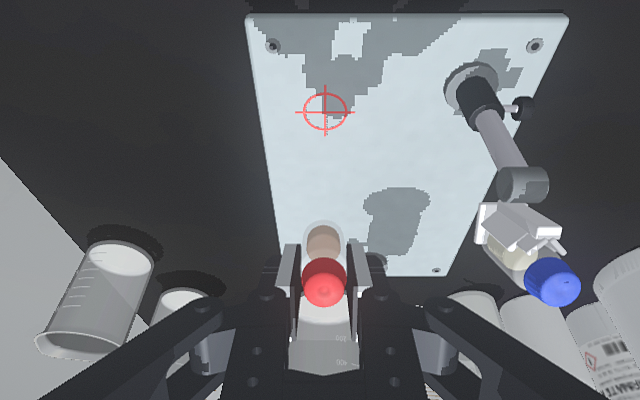

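View pics/s14z.png

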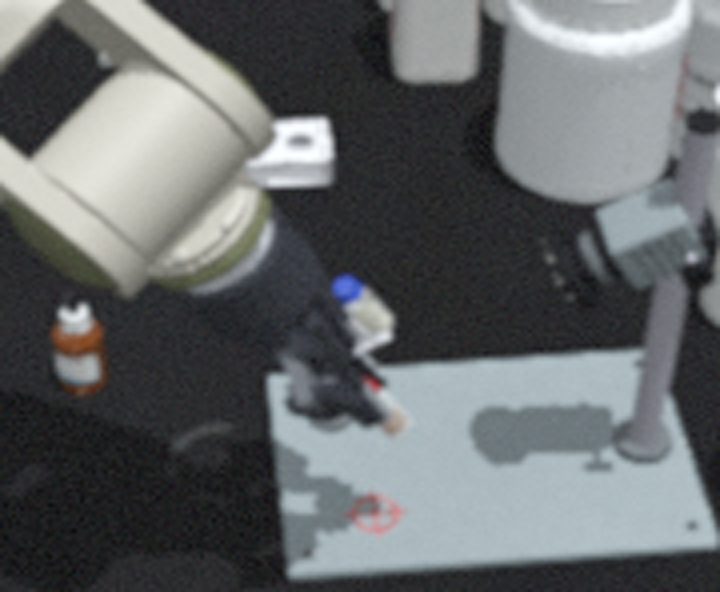

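View pics/c14z.png

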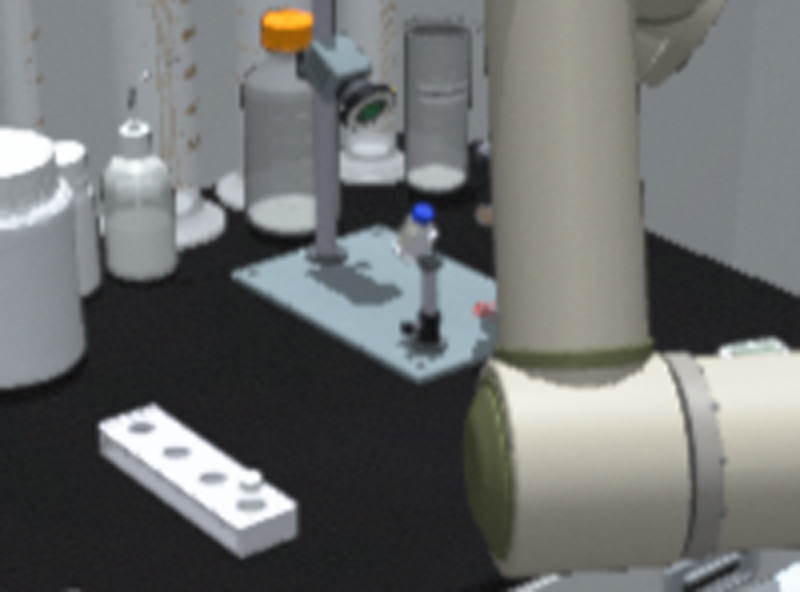

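Relative to their ideal places, the sample's cap reads (0.4, −0.8, +0.8) mm and the reference's (0.2, −0.5, +0.3). The white vial is still in the rack, the dropper has not moved and nothing is touching. I'll check that it holds still, then hand in.

```bash
python3 -m crank '{"dp":[[0,0,0],[0,0,0],[0,0,0]],"delta_rot":[[0,0,0],[0,0,0],[0,0,0]],"claw":[255,255,255]}' 25; python3 -c "
from rig import *
print(abs(sense()['dq']).max()); print(finish_job())"
```

```text
time_s: 20.05
eef_pos: [605.6, -142.4, 93.2]
ee_rot: [0.259, -0.0, 0.966, -0.0]
force: [0.2, -0.5, -0.6]
grip_width: 0.23
0.0031188483051905313
the job is handed in; nothing more can be done
None
```

I handed the job in at about 20 s, with the blue-capped reference resting in the V-rest and the red-capped sample held beside it over the target mark.

- **Reference:** I pressed it onto the stop, where about 13 N pushed back along the trough, then let go. Its cap then read within about 0.7 mm of the ideal seated place.
- **Sample:** It is held with 25 N, leaning 30°, cap up. Its cap read within about 1.2 mm of where it would be with the vial's middle at the hold point. The last readings showed only noise in force and joint speeds.
- **Rest of the bench:** The last pictures show the white-capped vial still in the rack and the dropper in place. I didn't check the timer and pen again at the end, but the arm never went near either at bench level.

**What disagreed:** My first grasp shut on nothing above the blue cap. Both cameras showed that the fingertips end about 41 mm short of the reported TCP, contrary to the description, so I measured from the real fingertips after that. The finger centre also read about 1.5 mm off to the side in the wrist camera. I positioned by what the wrist camera saw, so these accuracies carry its roughly 2 mm calibration uncertainty.

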